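# Jack up the polishing cabinet and hold it for a change of feet

## Robot

A 6-joint arm with a two-finger parallel gripper is mounted at the origin on the work surface. World frame = base frame: x ahead of the robot, y to its left, z up, the work surface at z = 0. Lengths are in m, angles in degrees, forces in N, time in s.
With the tool pointing down it reaches from about 0.425 to 0.925 m from the base axis. Payload 12.5 kg.
Tool frame: the origin (TCP) lies midway between the tips of the shut fingers; the grasp point (between the pads) lies 19 mm behind it (bot.pinch_z is the distance from the TCP to the grasp point, in m); x points along the fingers, z is the direction in which the jaws open and shut, and the axes are right-handed (so a half turn about x gives the same grasp; the last joint's range is limited). The gripper opens to 85 mm and grips with 20 to 120 N. Pads are 22 mm wide; open, the fingers measure 114 mm over their backs; the gripper's body (76 mm by 85 mm) begins 54 mm behind the grasp point. The pads swing forward as they close: fully open they stand 13 mm farther back than shut.
Start: joints at [69.924, 28.126, 89.318, -0, 62.55, -6.05], TCP at [0.151, 0.606, 0.231] pointing down, gripper open.
Joint ranges: [-177.58, 177.58], [-47.91, 125.51], [2.72, 160], [-65.01, 245.01], [3.68, 167.84], [-153.87, 153.87]. Speed limits (degrees/s): [127.2, 127.2, 159.86, 180, 180, 180].

## Interface

Orientations are given as a 3x3 rotation matrix whose columns are the frame's x, y, z axes.
In Python, from station import bot gives the robot as it stands. Calls block until the motion is done:
- bot.move_ptp(position, orientation): joint-space move of the TCP to a pose.
- bot.movel(position, ori=None, feed=0.15, force_limit=None): straight line of the TCP; ori=None keeps the orientation; feed is the mean speed in m/s. With force_limit (N) it stops when the force on the tool has changed by that much, and returns True; else False.
- bot.movej(angles): joint-space move.
- bot.grip(opening, grip_force=None): finger opening in m; grip_force is the grip in N (None keeps the last); returns when the fingers have stopped.
- bot.dwell(seconds).
- bot.solve_ik(position, orientation): joint angles nearest the present ones, or None.
- bot.capture(name): name is "scene" or "top" or "wrist"; returns the picture (420x560x3 uint8, red, green, blue); there is no depth.
- bot.calibration(name): a dict with "fx", "fy", "cx", "cy" (pixels), "k1" (the pictures are not rectified: a ray, as slopes to the right and down, at radius r is drawn at 1 + k1 r^2 times it, then the intrinsics apply), "R" (3x3) and "t" (3): a world point X has camera coordinates R X + t; the wrist camera has in their place "hand_eye" (4x4, takes a point from camera to tool coordinates, whose origin is the TCP and whose axes are the tool frame's). Camera axes: x right, y down, z forward; pixel columns grow to the right and rows downward; lengths in m; the calibration is good to about 2 mm. A picture is of the moment at which its call begins: read the wrist's pose just before it. calibration takes no time and is no camera call.
A pose or a line that the arm cannot do raises bot.IKError and nothing moves.
- bot.close_job(): hands the job in, once; it reports no verdict.
Readings, each from a call of its own:
- bot.read_time(): time.
- bot.read_joints(): joint angles.
- bot.read_joint_vel(): joint speeds.
- bot.read_tau(): joint torques, N m.
- bot.read_tcp_pos(): TCP position.
- bot.read_orientation(): TCP orientation.
- bot.read_contact_force(): force on the tool from outside, world axes, zero at the start.
- bot.read_ft_torque(): the same for the moment, N m.
- bot.read_width(): finger opening in m.
Only numpy, scipy, OpenCV 4.12 (cv2) and the standard library are available. Lean on these libraries where they do the work, as an engineer would, in place of code of your own. Each camera call takes 0.05 s, during which the arm holds its last target.

## Task

The bench polishing cabinet needs new rubber feet on its lifting-lug side: set the little blue ratchet jack on the bench with its saddle squarely under the black dot of the yellow-marked lug, then pump the jack's handle with full strokes until the feet on that side stand 10 to 20 mm clear of the bench. Finish while still holding the handle pressed all the way down by its black grip, at the bottom of its last stroke, so that a colleague can reach in. Lift with the jack only, without handling or shoving the cabinet, and leave everything else on the bench where it is.

Things in the scene. Friction and masses are not known exactly. Their poses are not given: they have to be found in the camera images.
- jack: blue ratchet toe jack, 0.95 kg, loose. Origin: underside of its base, below the middle of its upright column; +x points along the base to the saddle, z up. Base plate 210 x 60 x 8 mm (x -140 to +70 mm). Column 42 mm (x) by 40 mm (y), z 8 to 114 mm; below z = 78 mm two ears stand behind it (x -19 to -51 mm). The steel toe, 30 mm wide, juts forward to x = +68 mm.
- jack_column (a point): where to grip the jack: middle of the column, 90 mm above the jack's underside and 24 mm below the column's top, 40 mm wide across y with flat sides; axes as the jack's
- saddle_top (a point): centre of the top of the jack's saddle, a black rubber disc 26 mm across with a yellow spot, on the toe 50 mm ahead (+x) of the column's middle. 27 mm above the jack's underside at the start; rises straight up as the jack is pumped.
- saddle: the rubber saddle disc as a part; origin at its underside, 3 mm below its top
- jack_rack (a joint): rise of the toe and saddle (m), 0 at the start, 0.036 at most. Works as a ratchet: each full handle stroke down raises it about 8 mm, it stays up when the handle returns (settling about 3 mm), and a stroke that stops short may gain nothing. The saddle meets the lug near the end of the 1st stroke; with the handle down on the 3rd the near feet are about 13 mm up, on the 4th about 19 mm.
- pump_handle (a joint): angle of the jack's handle: 0 = fully up (a spring returns it there), 0.50 rad = fully down on its stop. From its pivot the handle runs back (jack's -x), 0.45 rad above level at 0 and 0.05 rad below level at 0.50; its end is 160 mm from the pivot. Pressed at the grip it takes 3 to 7 N empty and up to about 15 N under load.
- handle_pivot (a point): the handle's pivot, 37 mm behind the column's middle (jack's x = -37 mm) and 62.5 mm above the jack's underside; its axis lies along the jack's y
- grip_top (a point): middle of the upper face of the handle's black rubber grip, 125 mm from the pivot along the handle; the grip is 75 mm long (85 to 160 mm from the pivot), 26 mm wide, 16 mm thick. Moves with the handle.
- handle_grip: the black rubber grip as a part; its origin is at the handle's pivot
- lift_mark (a point): black dot on the yellow top of the cabinet's lifting lug; axes as the cabinet's. The lug, a steel tab 44 mm wide (x) and 6 mm thick, sticks out 63 mm from the cabinet's side along -y; the dot is 40 mm out from the side, 23 mm from the lug's tip. Underside 35 mm, top 41 mm above the bench. The jack goes in along the cabinet's +y, its own +x towards the cabinet.
- cabinet: cream bench polishing cabinet, about 7.5 kg, loose on four rubber feet 22 mm tall; 240 mm (x) by 260 mm (y), 211 mm tall, clear visor over the open front at +x. Origin on the bench under its middle; lug on its -y side. Lifted by the lug it tips about its far (+y) feet: the near feet rise about 0.76 of what the lug rises.
- near_feet (a point): point half-way between the undersides of the two feet on the lug side; its height is the clearance under these feet (0 at the start)
- new_foot_a: bystander, to be left alone: new black rubber foot with a steel stud, 28 mm across, 36 mm tall; origin at the centre of its underside
- new_foot_b: bystander, to be left alone: a second new rubber foot, the same; origin at the centre of its underside
- wrench: bystander, to be left alone: open-ended wrench, 150 mm long, lying flat; origin at the centre of its underside (half its length along)
- compound_tray: bystander, to be left alone: black tray 100 x 130 x 25 mm with three bars of polishing compound; origin at the centre of its underside
- bur_block: bystander, to be left alone: wooden block 70 x 100 x 30 mm with small burs standing in it, 57 mm tall in all; origin at the centre of its underside
- ring_clamp: bystander, to be left alone: wooden ring clamp, 130 x 22 x 22 mm, lying flat; origin at the centre of its underside (half its length along)

How it is judged (in metres and radians):
On the way, in this order (a step that is already met when the one before it is completed fails the run):
1. the jack stands flat on the bench with its saddle under the marked lift point, the cabinet still on its feet (horizontal distance between saddle_top and lift_mark below 0.012 m and height (world z) of each of jack, near_feet below 0.004 m and angle between jack's own z axis and vertical below 0.06 rad), for 0.3 s.
2. the jack lifts the near feet 9 mm or more clear of the bench (height (world z) of near_feet above 0.009 m and contact force between saddle and cabinet above 8 N), for 0.1 s.
At the end, for the whole second after the job is handed in: Jack flat on the bench, saddle within 15 mm of below the lift mark and carrying the resting cabinet, whose near feet are 9 to 24 mm up; the robot presses the handle's rubber grip (over 2 N), handle within 0.07 rad of its bottom stop; the robot does not touch the cabinet (all of step 2 and horizontal distance between saddle_top and lift_mark below 0.015 m and height (world z) of jack below 0.004 m and angle between jack's own z axis and vertical below 0.06 rad and height (world z) of near_feet below 0.024 m and contact force between each of the arm, the fingers and cabinet below 0.5 N and value of joint pump_handle above 0.43 rad and contact force between any of the fingers, the arm and handle_grip above 2 N and linear speed of cabinet below 0.02 m/s); the arm keeps its last pose, push and grip.
It fails at once if the robot pushes or lifts the cabinet itself (more than 5 N) (contact force between any of the arm, the fingers and cabinet above 5 N).
It fails at once if the cabinet is shoved more than 25 mm from its place (distance of cabinet from where it was at the start of the episode above 0.025 m).
It fails at once if the cabinet is tipped more than 0.13 rad (angle between cabinet's own z axis and vertical above 0.13 rad).
It fails at once if the jack is tipped over (angle between jack's own z axis and vertical above 0.5 rad).
It fails at once if a bystander is moved more than 20 mm (distance of any of new_foot_a, new_foot_b, wrench, compound_tray, bur_block, ring_clamp from where it was at the start of the episode above 0.02 m).
It also fails if it takes over 61 s, if anything falls off the work surface, if the arm or the gripper's body presses on something with over 40 N, if the wrist force passes 120 N, or if a joint passes its speed limit or range.

## Working session

There is one attempt and no reset: what is moved stays moved. The work goes in short steps, each a Python script; the robot and the scene stay as the last script left them, time stands still between calls to the robot, and variables do not carry over. Pictures are saved under pics/ and viewed, and the job is handed in when it is done.

```bash
ls; mkdir -p pics
python3 - <<'E'
from station import bot
import cv2, numpy as np
for n in ["scene","top","wrist"]:
    p=bot.capture(n); cv2.imwrite(f"pics/{n}0.png",p[:,:,::-1])
    c=bot.calibration(n); print(n,{k:np.round(v,4).tolist() for k,v in c.items()})
print(bot.read_time(),bot.read_orientation(),bot.pinch_z)
E
```

```text
pics
scene {'fx': 449.5865, 'fy': 449.5865, 'cx': 275.0316, 'cy': 202.4787, 'k1': -0.0425, 'R': [[-0.0296, 0.9995, -0.0115], [0.5561, 0.0069, -0.8311], [-0.8306, -0.031, -0.556]], 't': [0.0578, -0.1977, 1.5835]}
top {'fx': 384.5439, 'fy': 384.5439, 'cx': 279.5552, 'cy': 204.4044, 'k1': -0.0974, 'R': [[-0.0023, -1.0, -0.0025], [-0.9866, 0.0027, -0.1634], [0.1634, 0.002, -0.9866]], 't': [-0.0267, 0.5544, 1.0238]}
wrist {'fx': 297.9483, 'fy': 297.9483, 'cx': 278.3767, 'cy': 211.9622, 'k1': 0.0134, 'hand_eye': [[-0.0, -0.3215, 0.9469, -0.1433], [0.0013, -0.9469, -0.3215, 0.0822], [1.0, 0.0012, 0.0004, 0.0005], [0.0, 0.0, 0.0, 1.0]]}
0.15 [[-2.50090592e-04 -9.70188272e-01  2.42352335e-01]
 [-7.48703875e-04  2.42352456e-01  9.70187985e-01]
 [-9.99999688e-01  6.11847558e-05 -7.86993788e-04]] 0.0187
```

View pics/scene0.png

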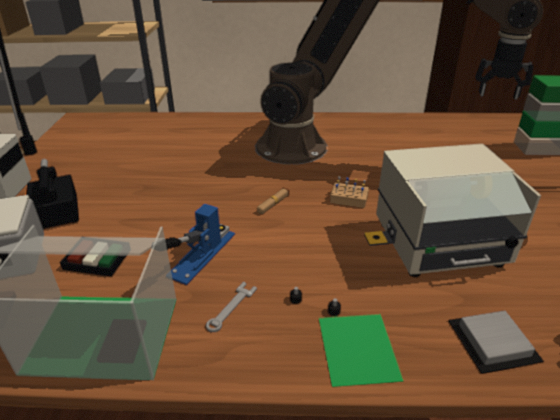

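View pics/top0.png

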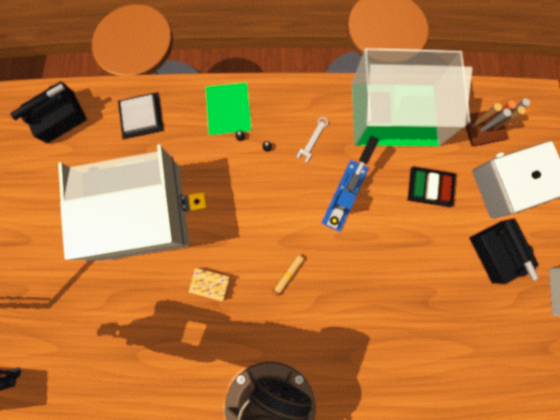

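View pics/wrist0.png

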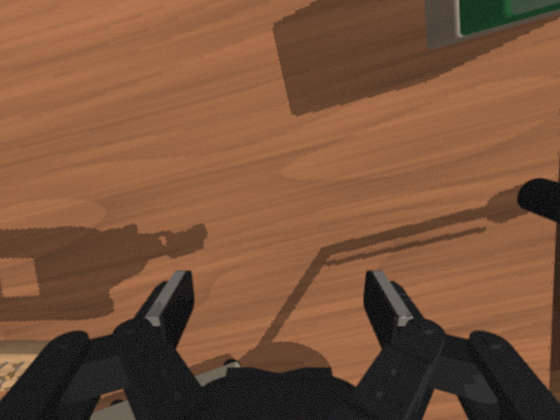

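The overhead view shows the jack at about px (345,195), with the saddle's yellow spot near (335,220) and the grip near (370,150). The lug's yellow tab and dot are near (197,201). Wrench, feet, clamp and bur block lie around the area. Next I'll zoom in and measure.

```bash
cat > h.py <<'E'
import numpy as np, cv2
from station import bot
def ray(name,uv,pose=None,cal=None):
    c=cal or bot.calibration(name)
    K=np.array([[c['fx'],0,c['cx']],[0,c['fy'],c['cy']],[0,0,1.]])
    p=cv2.undistortPoints(np.array([[uv]],float),K,np.array([c['k1'],0,0,0,0.]))[0,0]
    d=np.array([p[0],p[1],1.])
    if name=='wrist':
        H=np.array(c['hand_eye']); pos,R=pose
        o=np.array(pos)+np.array(R)@H[:3,3]; d=np.array(R)@H[:3,:3]@d
    else:
        R=np.array(c['R']); o=-R.T@np.array(c['t']); d=R.T@d
    return o,d/np.linalg.norm(d)
def onz(name,uv,z,pose=None):
    o,d=ray(name,uv,pose); return o+d*(z-o[2])/d[2]
def proj(name,X):
    c=bot.calibration(name);R=np.array(c['R']);q=R@np.array(X)+np.array(c['t']);s=q[:2]/q[2];s=s*(1+c['k1']*(s@s));return np.array([c['fx']*s[0]+c['cx'],c['fy']*s[1]+c['cy']])
def two(a,b):
    (o1,d1),(o2,d2)=a,b
    A=np.stack([d1,-d2],1); s=np.linalg.lstsq(A,o2-o1,rcond=None)[0]
    p,q=o1+s[0]*d1,o2+s[1]*d2
    return (p+q)/2,np.linalg.norm(p-q)
E
python3 - <<'E'
import cv2,numpy as np
im=cv2.imread('pics/top0.png')
cv2.imwrite('pics/t_jack.png',cv2.resize(im[120:240,290:400],None,fx=5,fy=5,interpolation=cv2.INTER_CUBIC))
cv2.imwrite('pics/t_lug.png',cv2.resize(im[140:270,130:230],None,fx=4.5,fy=4.5,interpolation=cv2.INTER_CUBIC))
im=cv2.imread('pics/scene0.png')
cv2.imwrite('pics/s_jack.png',cv2.resize(im[190:290,140:260],None,fx=5,fy=5,interpolation=cv2.INTER_CUBIC))
cv2.imwrite('pics/s_lug.png',cv2.resize(im[210:290,340:440],None,fx=5,fy=5,interpolation=cv2.INTER_CUBIC))
E
```

```text
(no output)
```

View pics/t_jack.png

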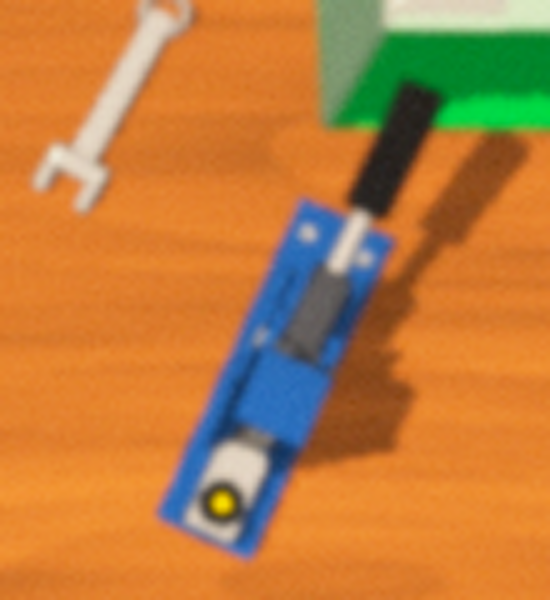

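View pics/t_lug.png

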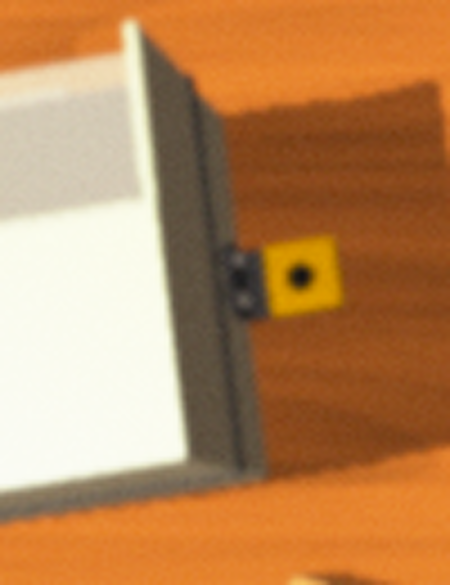

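View pics/s_jack.png

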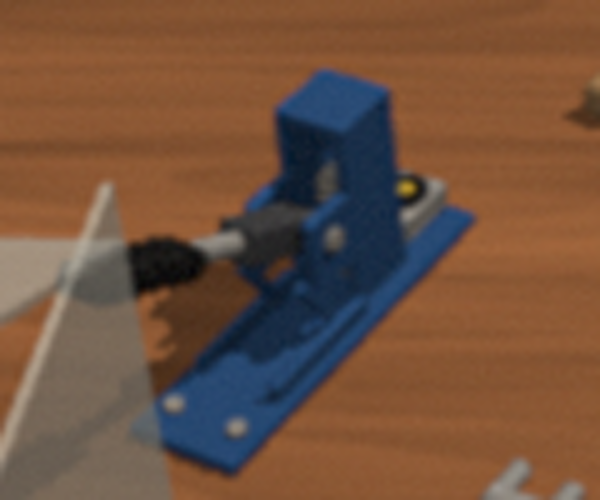

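View pics/s_lug.png

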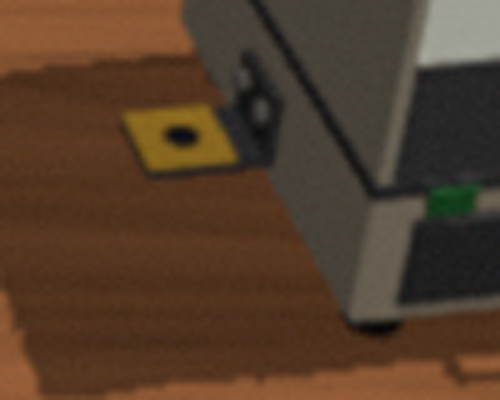

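Run:
```python
from h import *
t=cv2.imread('pics/top0.png'); s=cv2.imread('pics/scene0.png')
c=lambda x,y,f,ox,oy:((x+.5)/f-.5+ox,(y+.5)/f-.5+oy)
# yellow
def ycent(im,x0,x1,y0,y1):
    h=cv2.cvtColor(im[y0:y1,x0:x1],cv2.COLOR_BGR2HSV)
    m=cv2.inRange(h,(21,150,100),(35,255,255)); return m
for n,im,b in [('top',t,(320,350,205,235)),('scene',s,(205,240,215,240))]:
    m=ycent(im,*b); ys,xs=np.nonzero(m); print(n,'spot',xs.mean()+b[0],ys.mean()+b[2],len(xs))
sp=two(ray('top',c(221,502,5,290,120)),ray('scene',c(407,188,5,140,190)))
print('saddle',sp, onz('top',c(221,502,5,290,120),.027), onz('scene',c(407,188,5,140,190),.027))
print('dot',two(ray('top',c(301,276,4.5,130,140)),ray('scene',c(182,135,5,340,210))),onz('top',c(301,276,4.5,130,140),.041),onz('scene',c(182,135,5,340,210),.041))
print('jack base corners');
P=[onz('top',c(x,y,5,290,120),.008)for x,y in[(300,197),(397,238),(248,558),(158,517)]];print(np.round(P,4))
f=(P[2]+P[3]-P[0]-P[1])/2; print(np.degrees(np.arctan2(f[1],f[0])),np.linalg.norm(f)); f=P[3]-P[0];print(np.degrees(np.arctan2(f[1],f[0])));f=P[2]-P[1];print(np.degrees(np.arctan2(f[1],f[0])))
print('lug corners')
P=np.array([onz('top',c(x,y,4.5,130,140),.041)for x,y in[(264,244),(336,236),(343,305),(269,317)]]);print(np.round(P,4))
u=(P[0]+P[3]-P[1]-P[2])/2; v=(P[0]+P[1]-P[2]-P[3])/2
print(np.degrees(np.arctan2(u[1],u[0])),np.degrees(np.arctan2(v[1],v[0])),np.linalg.norm(u),np.linalg.norm(v))
# cabinet top edge, z=.211
P=np.array([onz('top',c(x,y,4.5,130,140),.211)for x,y in[(127,22),(187,462)]]); f=P[0]-P[1];print('cab edge dir',np.degrees(np.arctan2(f[1],f[0])))
# others approx
for n,uv in dict(wrench1=(306,157),wrench2=(322,122),fa=(240,135),fb=(267,146),clamp1=(280,290),clamp2=(301,258),bur=(210,284),tray=(432,186),greenbox=(356,143),box_r=(353,147)).items(): print(n,np.round(onz('top',uv,.02),3))
```

```text
top spot 334.0 220.17391304347825 23
scene spot 221.0 227.28571428571428 7
saddle (array([ 0.51236937, -0.18056313,  0.02745445]), np.float64(0.0002212013636584328)) [ 0.51243599 -0.18073816  0.027     ] [ 0.5117798  -0.18056414  0.027     ]
dot (array([0.56514977, 0.20426004, 0.04287866]), np.float64(0.0013200644864745591)) [0.56554572 0.20535282 0.041     ] [0.5628996  0.20415932 0.041     ]
jack base corners
[[ 0.6957 -0.235   0.008 ]
 [ 0.6708 -0.2916  0.008 ]
 [ 0.4825 -0.1981  0.008 ]
 [ 0.5063 -0.147   0.008 ]]
154.33669986492717 0.2095168798440149
155.09378595243732
153.58452647747015
lug corners
[[0.586  0.2295 0.041 ]
 [0.5909 0.1841 0.041 ]
 [0.5471 0.1784 0.041 ]
 [0.5397 0.2246 0.041 ]]
97.68958010990548 6.697155737255156 0.046261794658795236 0.045363522054658885
cab edge dir 10.48989363260869
wrench1 [ 0.698 -0.105  0.02 ]
wrench2 [ 0.806 -0.155  0.02 ]
fa [0.766 0.088 0.02 ]
fb [0.732 0.008 0.02 ]
clamp1 [ 0.319 -0.029  0.02 ]
clamp2 [ 0.407 -0.088  0.02 ]
bur [0.335 0.165 0.02 ]
tray [ 0.612 -0.473  0.02 ]
greenbox [ 0.741 -0.254  0.02 ]
box_r [ 0.729 -0.244  0.02 ]
```

The saddle is at (0.512,-0.181) with the jack's yaw about 154°. The dot is at (0.5645,0.2048) with the lug direction about 97.5°. I'll cross-check the column top, then grasp the column.

```bash
cat >> h.py <<'E'
def jd(deg): a=np.radians(deg); return np.array([np.cos(a),np.sin(a),0]),np.array([-np.sin(a),np.cos(a),0])
def tool(deg):
    jx,jy=jd(deg); return np.stack([np.array([0,0,-1.]),-jx,jy],1)
E
python3 - <<'E'
from h import *
c=lambda x,y,f,ox,oy:((x+.5)/f-.5+ox,(y+.5)/f-.5+oy)
print('col top scene',np.mean([onz('scene',c(x,y,5,140,190),.114) for x,y in[(277,110),(318,72),(390,95),(345,133)]],0))
jx,_=jd(154.3); print(np.array([.5122,-.1806,0])-.05*jx)
for yaw,p in [(154.3,(.5572,-.2023,.2)),(154.3,(.5572,-.2023,.072)),(97.5,(.584,.056,.13)),(97.5,(.571,.155,.072)),(97.5,(.592,-.005,.13))]:
    print(yaw,p,bot.solve_ik(list(p),tool(yaw)))
t=bot.read_time()
bot.grip(.075)
print(bot.read_time()-t)
bot.move_ptp([.5572,-.2023,.22],tool(154.3))
print(bot.read_time()-t)
p=(bot.read_tcp_pos(),bot.read_orientation())
im=bot.capture('wrist'); cv2.imwrite('pics/w1.png',im[:,:,::-1])
im=bot.capture('top'); cv2.imwrite('pics/t1.png',cv2.resize(im[100:260,260:420,::-1],None,fx=3.5,fy=3.5))
print(p)
E
```

```text
col top scene [ 0.56048164 -0.20277458  0.114     ]
[ 0.55725385 -0.20228295  0.        ]
154.3 (0.5572, -0.2023, 0.2) [-2.63369505e+01  2.73898846e+01  9.60618356e+01 -2.54444375e-14
  5.65482798e+01  8.93630495e+01]
154.3 (0.5572, -0.2023, 0.072) [-2.63369505e+01  3.69054938e+01  1.02157234e+02 -2.54444375e-14
  4.09372717e+01  8.93630495e+01]
97.5 (0.584, 0.056, 0.13) None
97.5 (0.571, 0.155, 0.072) None
97.5 (0.592, -0.005, 0.13) None
0.26670000000000005
3.4333
(array([ 0.55739897, -0.20170535,  0.22000951]), array([[ 9.79949007e-06,  9.01567923e-01, -4.32637586e-01],
       [ 7.40633363e-05, -4.32637585e-01, -9.01567920e-01],
       [-9.99999997e-01, -2.32076771e-05, -7.10127560e-05]]))
```

View pics/w1.png

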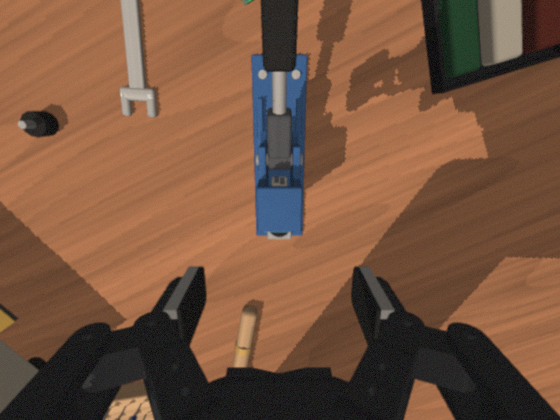

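The jack is aligned laterally (column at px 279, centred), but with this hand orientation the last joint can't reach the target. I'll use the half-turned grasp, leaned back about 25° so the wrist camera stays clear of the cabinet.

```bash
cat >> h.py <<'E'
def tool2(deg,th):
    jx,jy=jd(deg); t=np.radians(th); up=np.array([0,0,1.])
    return np.stack([-np.cos(t)*up+np.sin(t)*jx, np.cos(t)*jx+np.sin(t)*up, -jy],1)
def tcp_for_col(col,deg,th,lift=0,gz=.090,d=.022):
    # TCP so that point d behind the TCP is at column middle, height gz
    return np.array([col[0],col[1],gz+lift])+d*tool2(deg,th)[:,0]
E
python3 - <<'E'
from h import *
p=(bot.read_tcp_pos(),bot.read_orientation())
print([np.round(onz('wrist',uv,.114,p),4) for uv in[(280,186),(280,235),(280,210.5)]])
jx,_=jd(154.3)
o=onz('wrist',(280,210.5),.114,p); print(o+.05*jx)
for th in (20,25,30):
  for yaw,c,l in [(154.3,(.5575,-.2023),.1),(154.3,(.5575,-.2023),0),(97.5,(.584,.056),.05),(97.5,(.571,.155),0)]:
    q=bot.solve_ik(tcp_for_col(c,yaw,th,l),tool2(yaw,th)); print(th,yaw,None if q is None else np.round(q,1))
  for g in[(.592,-.006,.12),(.592,-.006,.055)]:
    q=bot.solve_ik(g,tool2(97.5,0)); print(q is not None and np.round(q,1))
E
```

```text
[array([ 0.577 , -0.2121,  0.114 ]), array([ 0.5358, -0.1925,  0.114 ]), array([ 0.5569, -0.2026,  0.114 ])]
[ 0.51189445 -0.18089219  0.114     ]
20 154.3 [-26.2  36.4  86.6  -0.2  77.  -90.5]
20 154.3 [-26.2  43.2  90.5  -0.2  66.3 -90.4]
20 97.5 [ -8.6  34.4 100.7  24.2  53.2 -32.1]
20 97.5 [  1.   38.1 103.7  29.   44.5 -28.5]
[ -7.   33.  100.4  -0.   46.6 -14.5]
[ -7.   38.3 102.8  -0.   38.9 -14.5]
25 154.3 [-26.2  38.3  84.   -0.2  82.7 -90.5]
25 154.3 [-26.2  45.   87.6  -0.2  72.3 -90.4]
25 97.5 [-10.3  35.3 100.5  29.   56.  -36.8]
25 97.5 [ -0.8  38.8 103.8  34.9  46.9 -34.7]
[ -7.   33.  100.4  -0.   46.6 -14.5]
[ -7.   38.3 102.8  -0.   38.9 -14.5]
30 154.3 [-26.2  40.2  81.5  -0.3  88.3 -90.4]
30 154.3 [-26.2  46.9  84.9  -0.3  78.2 -90.4]
30 97.5 [-12.   36.3 100.3  33.3  59.1 -40.9]
30 97.5 [ -2.6  39.7 103.9  40.1  49.8 -40.1]
[ -7.   33.  100.4  -0.   46.6 -14.5]
[ -7.   38.3 102.8  -0.   38.9 -14.5]
```

```bash
python3 - <<'E'
from h import *
t=bot.read_time(); th=25; yaw=154.3; c=(.557,-.2025)
R=tool2(yaw,th)
bot.move_ptp(tcp_for_col(c,yaw,th,.13),R)
print(bot.read_time()-t)
r=bot.movel(tcp_for_col(c,yaw,th,0),R,feed=.12,force_limit=12); print(r)
bot.grip(.03,grip_force=90)
print(bot.read_width(),bot.read_tcp_pos(),bot.read_contact_force(),bot.read_time()-t)
bot.movel(tcp_for_col(c,yaw,th,.06),R,feed=.1)
print(bot.read_contact_force(),bot.read_ft_torque(),bot.read_width(),bot.read_time())
for n in['top','scene']:
    im=bot.capture(n); cv2.imwrite(f'pics/{n}2.png',im[:,:,::-1])
E
python3 - <<'E'
import cv2,numpy as np
a=cv2.imread('pics/top2.png')[110:270,270:430];b=cv2.imread('pics/scene2.png')[130:290,120:280]
cv2.imwrite('pics/c2.png',np.hstack([cv2.resize(x,(400,400),interpolation=cv2.INTER_CUBIC) for x in(a,b)]))
E
```

```text
2.6500000000000004
False
0.03907748802534835 [ 0.5489048  -0.19841215  0.07066591] [1.50701764 1.44571493 5.25914769] 4.3
[  0.13848682  -0.11813622 -10.12389329] [-0.17890647 -0.52368453  0.01567383] 0.03898550407449508 8.7333
```

View pics/c2.png

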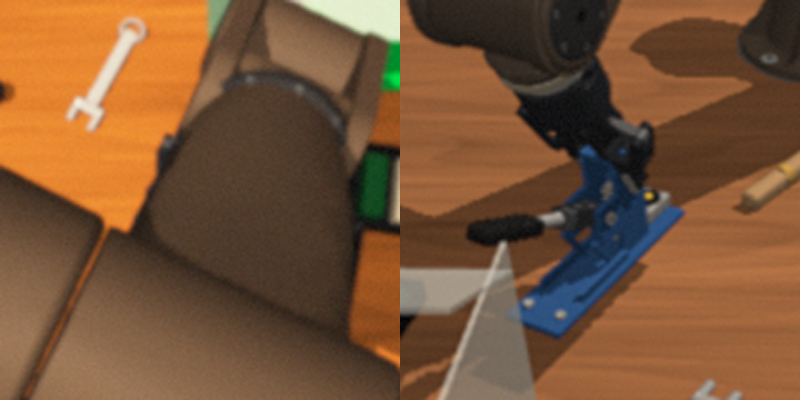

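Jack is lifted (weight 10 N), looks level in the scene view, saddle visible at about (648,195) in the right panel. Next it goes to staging in front of the lug.

Run:
```python
from h import *
th=25; yaw=97.5; jx,jy=jd(yaw)
tgt=np.array([.5645,.2045,0]); col=tgt-.05*jx
c=col-.095*jx; R=tool2(yaw,th)
bot.move_ptp(tcp_for_col(c,yaw,th,.05),R)
print(bot.read_time())
bot.movel(tcp_for_col(c,yaw,th,.004),R,feed=.1,force_limit=8)
print(bot.read_time(),bot.read_tcp_pos(),bot.read_contact_force(),bot.read_width())
im={}
for n in['top','scene','wrist']:
    im[n]=bot.capture(n)[:,:,::-1]; cv2.imwrite(f'pics/{n}3.png',im[n])
a=im['top'][130:290,150:310];b=im['scene'][150:290,280:420]
cv2.imwrite('pics/c3.png',np.hstack([cv2.resize(x,(400,400),interpolation=cv2.INTER_CUBIC) for x in(a,b)]))
print('pred saddle px',proj('scene',np.r_[(tgt-.095*jx)[:2],.031]))
```

```text
9.8667
10.475 [0.5824133  0.06977597 0.07403353] [ 0.92556136  0.36582141 -9.42633017] 0.038775109484768845
pred saddle px [337.42538465 243.14270657]
```

View pics/c3.png

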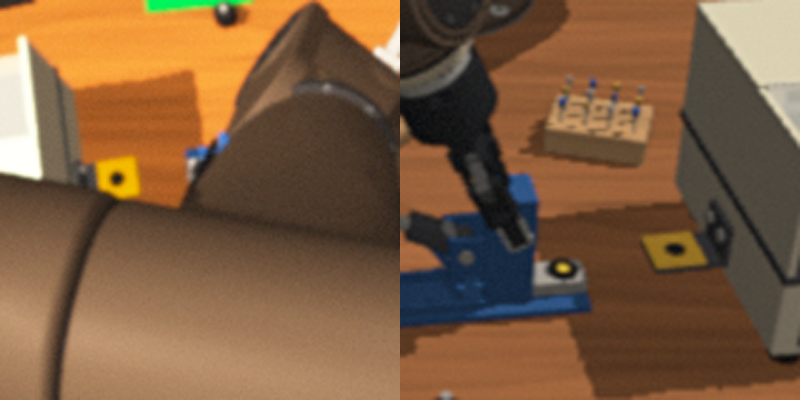

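View pics/wrist3.png

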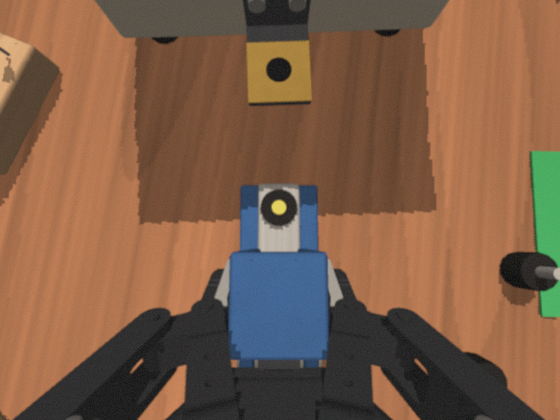

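The wrist view shows the saddle spot at (279,208) and the dot at (279,70). They are aligned with each other, and the lug edges run parallel to the jack. I'll measure the gap from this view.

Run:
```python
from h import *
p=(bot.read_tcp_pos(),bot.read_orientation())
w=cv2.imread('pics/wrist3.png').astype(int)
g=w[50:90,262:296].sum(2); ys,xs=np.nonzero(g<120); dot=(xs.mean()+262,ys.mean()+50)
h=w[190:226,262:297]; ys,xs=np.nonzero((h[:,:,2]>150)&(h[:,:,0]<110)); sp=(xs.mean()+262,ys.mean()+190)
print(dot,sp)
jx,jy=jd(97.5)
D=onz('wrist',dot,.041,p); S=onz('wrist',sp,.031,p)
print(D,S,'along',(D-S)@jx,'lat',(D-S)@jy)
Ss=onz('scene',(280+(563.5-400)/400*140-.5,150+268/400*140-.5),.031)
Ds=onz('scene',(376.4,237),.041); print('scene',Ss,Ds,(Ds-Ss)@jx,(Ds-Ss)@jy)
for a,b in [((247,40),(247.5,104)),((310,40),(311,101)),((124,36),(437,28))]:
    z=.041 if a[1]!=36 else .022
    v=onz('wrist',a,z,p)-onz('wrist',b,z,p); print(np.degrees(np.arctan2(v[1],v[0])))
```

```text
(np.float64(278.26600985221677), np.float64(69.33004926108374)) (np.float64(278.4879518072289), np.float64(206.83734939759037))
[0.56510557 0.2068444  0.041     ] [0.57798746 0.11121217 0.031     ] along 0.09649550719636324 lat 0.00028917335425207845
scene [0.57752534 0.10857395 0.031     ] [0.56445512 0.20488361 0.041     ] 0.09719172432045235 0.00038747185161908663
98.5739749005282
97.86956178506688
-170.83204183876146
```

Run:
```python
from h import *
jx,jy=jd(97.5); R=tool2(97.5,25)
p=np.array(bot.read_tcp_pos()); 
q=p+.0966*jx+.0003*jy; q[2]-=.0015
print(bot.movel(q,R,feed=.06,force_limit=6), bot.read_contact_force(),bot.read_tcp_pos(),q)
w=bot.capture('wrist'); cv2.imwrite('pics/w4.png',w[:,:,::-1])
s=bot.capture('scene')[:,:,::-1][190:290,320:440]; cv2.imwrite('pics/s4.png',cv2.resize(s,None,fx=5,fy=5,interpolation=cv2.INTER_CUBIC))
print(bot.read_time())
```

```text
False [ 1.1252476  -0.76646535 -9.15905372] [0.56975814 0.16535389 0.07317574] [0.56967706 0.16563651 0.07320336]
12.4833
```

View pics/w4.png

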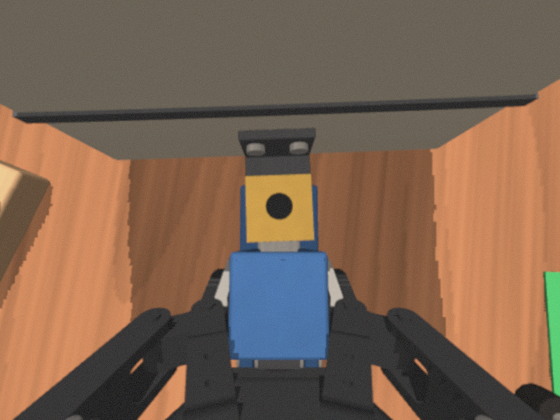

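View pics/s4.png

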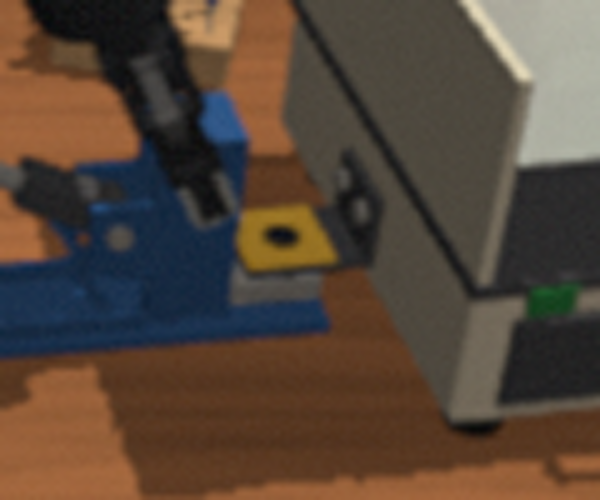

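Wrist view: the dot is at (279,206), matching the saddle spot's earlier (278,207). Scene view: the toe sits under the lug without contact. Lower, release and back off.

Run:
```python
from h import *
jx,jy=jd(97.5); R=tool2(97.5,25)
p=np.array(bot.read_tcp_pos())
print(bot.movel(p-[0,0,.006],R,feed=.02,force_limit=7), bot.read_contact_force(),bot.read_tcp_pos(),bot.read_ft_torque())
bot.grip(.065); bot.dwell(.2)
p=np.array(bot.read_tcp_pos()); print(p,bot.read_width(),bot.read_time())
bot.movel(p-.10*R[:,0],R,feed=.2)
pose=(bot.read_tcp_pos(),bot.read_orientation())
im={n:bot.capture(n)[:,:,::-1] for n in('wrist','scene','top')}
for n in im: cv2.imwrite(f'pics/{n}5.png',im[n])
np.save('pose5.npy',np.c_[pose[0],pose[1]])
print(bot.read_time(),bot.read_contact_force())
cv2.imwrite('pics/s5.png',cv2.resize(im['scene'][180:290,300:440],None,fx=5,fy=5,interpolation=cv2.INTER_CUBIC))
```

```text
True [ 0.42959104 -0.12487987  5.74963967] [0.5700203  0.16548612 0.07066957] [-0.05284214  0.25859041  0.07153526]
[0.56903487 0.16543789 0.06930063] 0.0649100554435723 13.3083
14.1083 [0.40883947 0.69337182 0.43725151]
```

View pics/wrist5.png

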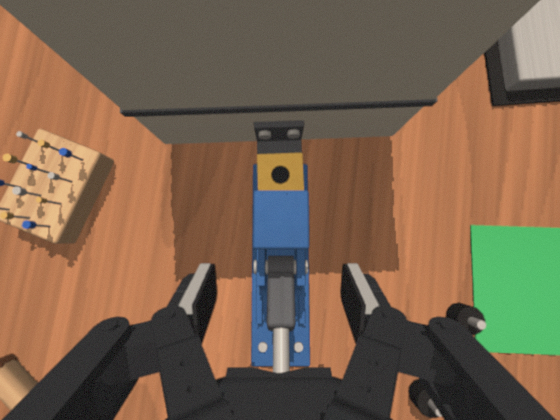

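View pics/s5.png

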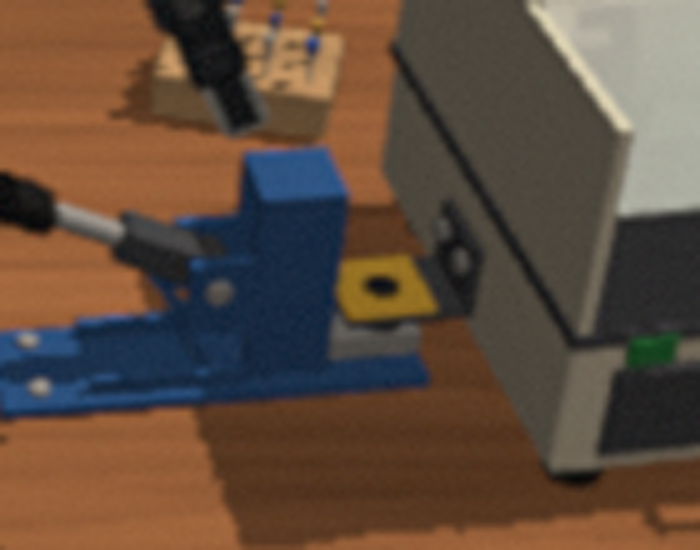

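View pics/top5.png

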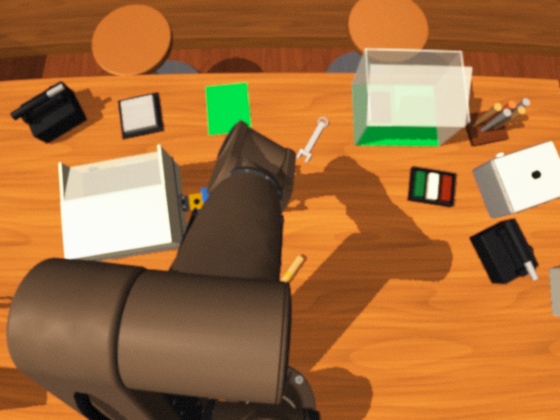

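Jack released, standing flat. In the wrist view the dot is at (280,175), with the column top spanning rows 191–247. I'll check the 50 mm spacing, then prepare the pumping.

Run:
```python
from h import *
M=np.load('pose5.npy'); p=(M[:,0],M[:,1:]); jx,jy=jd(97.5)
D=onz('wrist',(280,175),.041,p); a=[onz('wrist',uv,.114,p) for uv in[(254.5,191),(307,191),(309,247),(254,248)]]
C=np.mean(a,0); print(D,C,(D-C)@jx,(D-C)@jy)
b=[onz('wrist',uv,.008,p) for uv in[(252,365),(310,364)]]; B=np.mean(b,0); print('rear mid',B, 'from col', (B-D)@jx,(B-D)@jy)
v=C-B; print('yaw',np.degrees(np.arctan2(v[1],v[0])))
# grip top predicted
tgt=D; 
for z in (0,.25,.5):
    al=.45-z; r=.118
    x=-.037-r*np.cos(al)+.008*np.sin(al); zz=.0625+r*np.sin(al)+.008*np.cos(al); print(z,D[:2]+((x-.05)*jx)[:2],zz)
```

```text
[0.56548441 0.20543723 0.041     ] [0.57237721 0.15689699 0.114     ] 0.049024665686726136 0.0004980506044758407
rear mid [0.59113782 0.02013523 0.008     ] from col -0.18706515761856024 -0.0012471698111211852
yaw 97.81093012601964
0 [0.59025476 0.01728773] 0.12102950984394659
0.25 [0.59172781 0.00609881] 0.09378351365654716
0.5 [0.59227522 0.00194083] 0.0645924601092197
```

```bash
cat >> h.py <<'E'
S0=np.array([.5650,.2053,0]); YAW=97.7; RP=tool2(97.7,0); R_=.118
def gt(ang,dz=0):
    jx,jy=jd(YAW); al=.45-ang
    x=-.05-.037-R_*np.cos(al)+.008*np.sin(al); z=.0625+R_*np.sin(al)+.008*np.cos(al)
    return S0+x*jx+np.array([0,0,z+dz])
def down(extra=.005,lim=14):
    for a in (.12,.25,.37,.46): bot.movel(gt(a),RP,feed=.09)
    print('pre',np.round(bot.read_tcp_pos(),4),np.round(bot.read_contact_force(),1))
    r=bot.movel(gt(.5,-extra),RP,feed=.03,force_limit=lim); bot.dwell(.15)
    print('stop',r,np.round(bot.read_tcp_pos(),4),np.round(bot.read_contact_force(),1),'exp z',round(gt(.5)[2],4),bot.read_time())
def up():
    for a in (.37,.2): bot.movel(gt(a),RP,feed=.15)
    bot.movel(gt(0,.012),RP,feed=.15)
    print('up',np.round(bot.read_contact_force(),1),bot.read_time())
E
python3 - <<'E'
from h import *
bot.grip(0)
bot.move_ptp(gt(0,.06),RP); print(bot.read_time())
pose=(bot.read_tcp_pos(),bot.read_orientation())
w=bot.capture('wrist');cv2.imwrite('pics/w6.png',w[:,:,::-1])
s=bot.capture('scene')[:,:,::-1][150:290,260:420]; cv2.imwrite('pics/s6.png',cv2.resize(s,None,fx=4,fy=4,interpolation=cv2.INTER_CUBIC))
E
```

```text
15.3
```

View pics/w6.png

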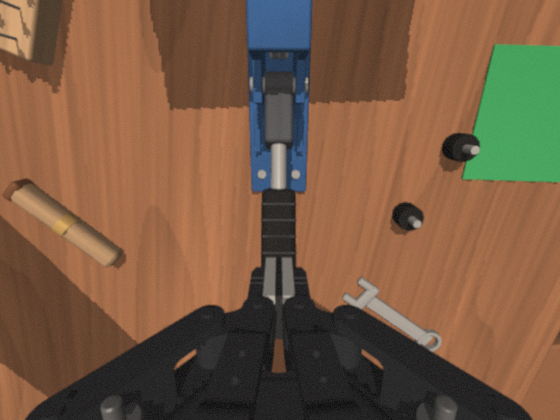

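View pics/s6.png

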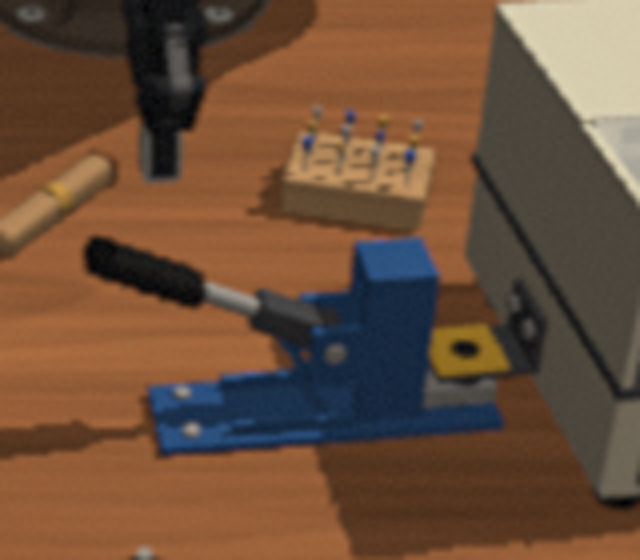

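The shut fingers (wrist px ~279,280) are above the black grip, which is centred at column 279. The jack stands flat with the handle up. First stroke:

Run:
```python
from h import *
bot.movel(gt(0,.012),RP,feed=.15)
down()
s=bot.capture('scene')[:,:,::-1][150:290,260:420]; cv2.imwrite('pics/s7.png',cv2.resize(s,None,fx=4,fy=4,interpolation=cv2.INTER_CUBIC))
```

```text
pre [0.5928 0.0023 0.0702] [0.  0.7 9.5]
stop True [0.593  0.0021 0.0642] [-5.5 -0.1 17.7] exp z 0.0646 17.6667
```

View pics/s7.png

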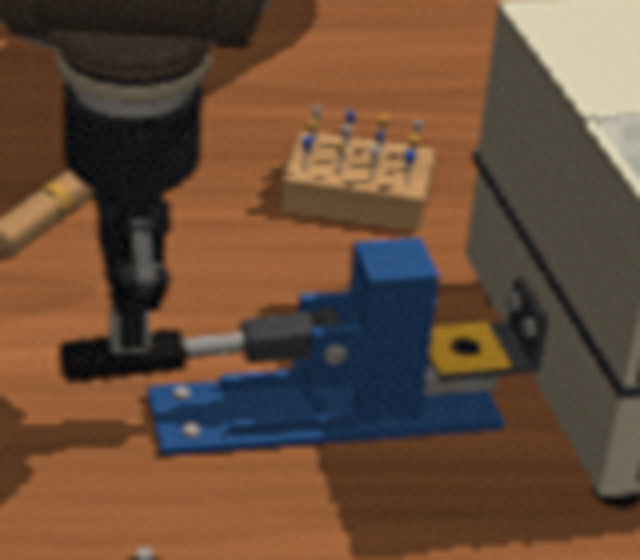

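The handle is down level on its stop (tip z 0.0642, expected 0.0646). The toe has reached the lug, and the jack and cabinet haven't moved. Return and second stroke.

Run:
```python
from h import *
up(); down()
s=bot.capture('scene')[:,:,::-1][150:290,260:420]; cv2.imwrite('pics/s8.png',cv2.resize(s,None,fx=4,fy=4,interpolation=cv2.INTER_CUBIC))
```

```text
up [ 0.4  0.4 -0.5] 18.65
pre [0.5926 0.0022 0.0685] [ 0.1  4.9 11.3]
stop True [0.5928 0.0022 0.0643] [-4.7  1.  17.7] exp z 0.0646 20.4167
```

View pics/s8.png

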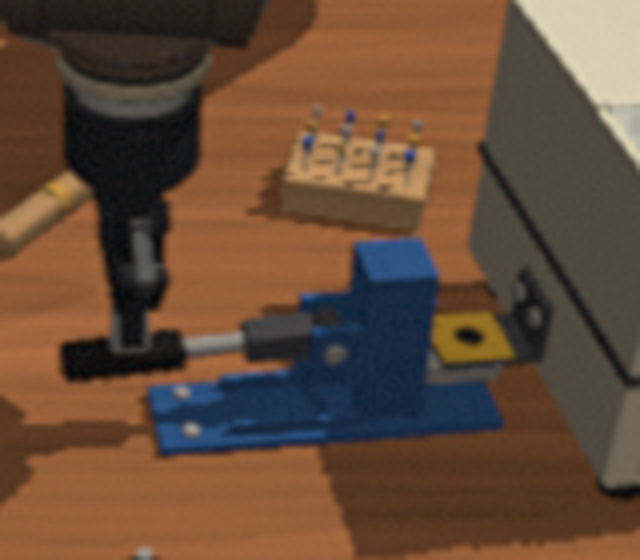

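The cabinet has started rising (lug up, jack unmoved). Third stroke, with the step 2 clearance expected at about 13 mm.

Run:
```python
from h import *
up(); down()
pose=(bot.read_tcp_pos(),bot.read_orientation())
s=bot.capture('scene')[:,:,::-1]; cv2.imwrite('pics/scene9.png',s); cv2.imwrite('pics/s9.png',cv2.resize(s[150:290,260:420],None,fx=4,fy=4,interpolation=cv2.INTER_CUBIC))
w=bot.capture('wrist');cv2.imwrite('pics/w9.png',w[:,:,::-1])
```

```text
up [ 0.3  0.8 -0.2] 21.3833
pre [0.5928 0.002  0.0685] [ 1.   3.  10.8]
stop True [0.593  0.0019 0.0643] [-4.8  0.2 17.4] exp z 0.0646 23.15
```

View pics/s9.png

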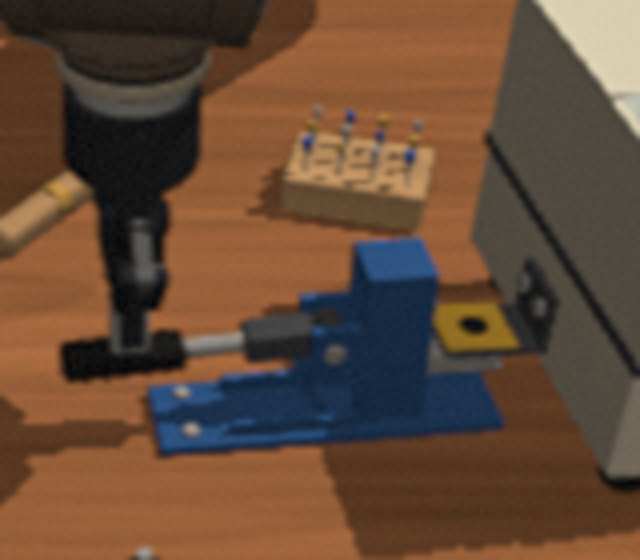

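View pics/w9.png

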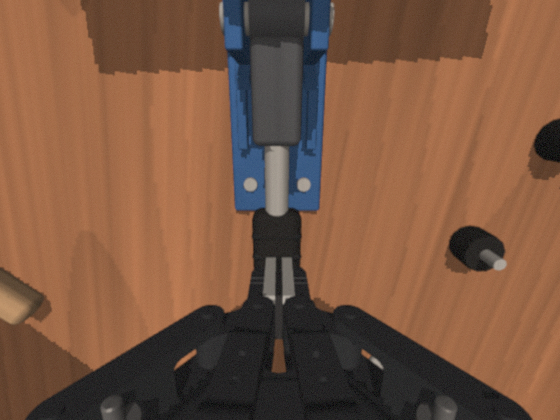

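Run:
```python
from h import *
for uv in [(466,347),(470,336.5),(473.5,325)]:
    u=((uv[0]+.5)/4-.5+260,(uv[1]+.5)/4-.5+150)
    o,d=ray('scene',u); s=(.5645-o[0])/d[0]; print(u,o+s*d)
```

```text
(376.125, 236.375) [0.5645     0.20399032 0.04294396]
(377.125, 233.75) [0.5645     0.2054764  0.05097073]
(378.0, 230.875) [0.5645     0.20656469 0.05968048]
```

The dot has risen 16.7 mm and moved about 2.5 mm sideways, so the feet are at about 12.7 mm. The handle is on its stop, held at 17 N. Final check, then hand in.

Run:
```python
from h import *
bot.dwell(.3)
print(bot.read_tcp_pos(),bot.read_contact_force(),bot.read_joint_vel(),bot.read_time())
print(bot.close_job())
```

```text
[0.59303512 0.00190806 0.06427529] [-5.07272847 -0.27538221 17.06138094] [-0.11123654 -0.02421939  0.00176268 -0.05559999 -0.03551678  0.06510575] 23.55
the job is handed in; nothing more can be done
None
```

I placed the jack under the lug, pumped it three full strokes and handed the job in at 23.6 s, still holding the handle down by its grip. I got no verdict back, so the figures below are my own checks.

- **Placing:** Before I slid the jack in, the wrist and scene views agreed on the remaining distance to within 1 mm. After I set it down, the column-to-dot spacing measured 49 mm (50 mm ideal) with 0.5 mm sideways error. The saddle was hidden under the lug by then, so this is inferred from the column.
- **Lift:** In the scene view the lug dot rose about 16.7 mm, which puts the near feet about 12.7 mm clear of the bench. I worked that out from the lug, not from the feet directly. The dot had drifted about 2.5 mm sideways as the cabinet tipped, well inside the 15 mm limit.
- **Handle:** The shut fingertips were 0.3 mm below the height I expected at the handle's bottom stop, pressing with about 17 N.
- **Disagreements:** A steady sideways force of about 5 N showed on the fingertips at the bottom of each stroke. It had no visible effect on the jack, which did not shift between strokes in the scene pictures.
- **Surroundings:** The robot never touched the cabinet, as far as the pictures and forces show. The bystanders I could see in the later pictures looked undisturbed, but I did not measure their positions again at the end.

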